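# Charge the clip hopper and hold the level probe in its guide

### The arm

A 6-joint arm with a two-finger parallel gripper is mounted at the origin on the work surface. World frame = base frame: x ahead of the robot, y to its left, z up, the work surface at z = 0. Lengths are in mm, angles in rad, forces in N, time in s.
With the tool pointing down it reaches from about 275 to 750 mm from the base axis. Payload 10.2 kg.
Tool frame: the origin (TCP) lies between the finger pads; the fingertips stand 17 mm ahead of it and the grasp point (between the pads) lies 2 mm behind it; z points along the fingers, y is the line along which they close (so a half turn about z gives the same grasp; the last joint's range is limited). The gripper opens to 85 mm and grips with 20 to 120 N. Pads are 22 mm wide; open, the fingers measure 114 mm over their backs; the gripper's body (76 mm by 85 mm) begins 54 mm behind the grasp point. The pads swing forward as they close: fully open they stand 13 mm farther back than shut.
Start: joints at [-1.568, 0.313, 1.498, -0, 1.331, -0.223], TCP at [117.526, -511.682, 248.294] pointing down, gripper open.
Joint ranges: [-2.94, 2.94], [-0.97, 2.17], [0.19, 2.56], [-1.23, 4.37], [0.02, 3.11], [-2.88, 2.88]. Speed limits (rad/s): [2.39, 2.39, 3.01, 3.14, 3.14, 3.14].

### API

Orientations are given as a unit quaternion [w, x, y, z].
In Python, from rig import * gives the robot as it stands.
- The arm moves only by the tool step_arm, never from a script. Its argument "commands" is text: rows parted by semicolons, each of 7 numbers parted by spaces: the opening, from 0 (shut) to 1 (fully open), then the shift along the tool's x, y, z in cm, then the turn, a rotation vector about the tool's x, y, z in rad. In form: hand x y z rx ry rz; .... A call has 1 to 20 rows; each row is the pose to reach, as a shift and turn from the pose commanded when the call began, along the tool's axes at that moment; what a row does not reach only later rows make up. A row lasts 1/12 s, in which the tool goes at most 41.7 mm and 7.16 degrees, less where a joint would pass 70% of its speed; a pose out of reach is approached as far as the arm can. A call with a gripper value outside its range is refused whole. The fingers move at their own pace and stop on an object; "newtons" is the grip in N (left out, the last holds). Time passes only in rows, so rows that repeat a pose let the fingers close. It gives the time, the measured TCP pose, the force, the opening and the grip force at its end, in the units of the state.
- sense(): the state, without advancing time (a new reading comes with each control period).
- capture(name): name is "side" or "top"; returns the picture (400x640x3 uint8, red, green, blue); there is no depth.
- camera_model(name): a dict with "mtx" (3x3 intrinsics, pixels), "k1" (the pictures are not rectified: a ray, as slopes to the right and down, at radius r is drawn at 1 + k1 r^2 times it, then the intrinsics apply), "eye" and "rotation" of the camera in the world. Camera axes: x right, y down, z forward; pixel columns grow to the right and rows downward; lengths in mm; the calibration is good to about 2 mm. A picture is of the moment at which its call begins. camera_model takes no time and is no camera call.
- finish_job(): hands the job in; it is judged then, once.
Trained networks look in the newest picture that a camera, given by its name, has taken for a name from the list of things; names that differ only in an ending like _2 or _b are one class to them, and where a whole thing is asked for, a point or a joint stands for the part that bears it (a point fixed in the world has none). Each returns a list of dicts, best first, with "score" (0 to 1); they miss things now and then, are a little off and sometimes report something else, mostly with a low value. They report only what shows in the picture. A call takes as long as a camera call. They do not tell look-alikes from the thing itself.
- search_frame(camera, label): "rect" ([centre column, centre row, width, height] in pixels, round what is visible of it).
- trace(camera, label): "mask" (400x640 bool, what is visible of it) and "rect" ([centre column, centre row, width, height] in pixels, round what is visible of it).
- spot_point(camera, label): "xy" ([column, row] in pixels: a listed point, or the origin of a listed thing).
The state is a dict: "time_s": time; "joints": joint angles; "dq": joint speeds; "tau": joint torques, N m; "eef_pos": TCP position; "ee_rot": TCP orientation; "force": force on the tool from outside, world axes, zero at the start; "wrist_torque": the same for the moment, N m; "grip_width": opening from 0.0 (shut) to 1.0 (fully open); "grip_force": force on a finger pad.
Only numpy, scipy, OpenCV 4.12 (cv2) and the standard library are available. Lean on these libraries where they do the work, as an engineer would, in place of code of your own. Each camera call takes 0.05 s, during which the arm holds its last target. There are 200 camera calls.

### The job

Swing up the hinged tray with the red bar to tip all four white clips into the blue bin, and swing it back down. Then take the level probe with the green grip out of its stand and lower its rod upright through the hole of the orange guide plate, without the probe ever touching the plate, until its yellow band is level with the plate's top. Finish while holding it there, still and centred in the hole; leave the rubber boots and the screwdriver alone.

Things in the scene. Friction and masses are not known exactly. Their poses are not given: they have to be found in the camera images.
- hopper: Fixed filling station on the table; its yaw varies. Origin on the table under the tray's hinge axis. The blue open bin lies on its +y side (170 mm along x, 170 mm along y from y = 2 to 172 mm, rim 70 mm high, walls 4 mm); the dark steel tray lies on its -y side. A steel post 50 mm wide stands behind the bin at y = 180 mm, 150 mm high, and carries the guide plate over the bin.
- tray (a joint): Hinge of the tray: 0 = lying level, grows as the bar is lifted, stop at 1.2 rad. The hinge is free and the tray (0.3 kg) falls back level when let go.
- tray_hinge (a point): Point on the tray's hinge axis, mid-width, 76 mm above the table; the axis runs along the hopper's x. The tray (130 x 125 mm, walls 24 mm) reaches from here to the hopper's -y; its side towards the bin is open.
- tray_bar (a point): Centre of the red round bar at the tray's outer end: 12 mm thick, 100 mm long along the hopper's x, 81 mm above the table when level, 185 mm out from the hinge axis and 5 mm above it, 54 mm clear of the tray's end wall. The two arms that carry it are 88 mm apart inside. The bar can turn between the fingers as the tray swings.
- bin_floor (a point): Centre of the bin's inner floor, 8 mm above the table.
- clip0: White plastic oval ring clip, 42 x 30 mm, 18 mm tall, 20 g, lying loose in the tray. Origin at the centre of its underside. Clips start to slide somewhere between 0.4 and 0.7 rad of tray tilt; about 1.1 rad empties the tray.
- clip1: As clip0.
- clip2: As clip0.
- clip3: As clip0.
- guide: Orange fixed guide plate 70 x 80 mm, 14 mm thick, level, top 150 mm above the table, over the bin. Origin at the centre of its underside.
- guide_hole0 (a point): Centre of the mouth of the guide's upright through hole, at the plate's top; bore 22 mm.
- probe: Level probe, 140 mm long, about 0.12 kg: steel rod 10 mm thick and 90 mm long, below a green cylindrical grip 26 mm thick and 50 mm tall (90 to 140 mm above the tip). Origin at the rod's tip, z points up along the rod to the grip. It starts upright in the stand, tip 10 mm above the table.
- probe_band (a point): Middle of the 12 mm high yellow band on the rod, 46 mm above the tip.
- stand: Grey fixed upright tube, 42 mm outside, 16 mm inside, 100 mm high; the probe's rod hangs in it with the grip resting on the tube's top. Origin at the centre of its underside. It may be left or right of the hopper.
- boot_a: Black ribbed rubber bellows boot with a white oval collar on top, 62 mm wide foot, 105 mm tall, standing loose, on the other side of the hopper from the stand. Leave alone.
- boot_b: Like boot_a, standing at the left far side. Leave alone.
- screwdriver: Screwdriver 170 mm long lying at the right far side. Leave alone.
Not all that is in view belongs to the job. Of the things like the probe, leave any that is pink or purple; of the rest the smaller one is meant.

How it is judged (in metres and radians):
On the way, in this order (a step that is already met when the one before it is completed fails the run):
1. the tray is tipped up by more than 0.3 rad (value of joint tray above 0.3 rad).
2. all four clips are in the bin (x of clip0 in the frame of hopper between -0.085 and 0.085 m and y of clip0 in the frame of hopper between 0.002 and 0.172 m and height (world z) of each of clip0, clip1, clip2, clip3 below 0.065 m and x of clip1 in the frame of hopper between -0.085 and 0.085 m and y of clip1 in the frame of hopper between 0.002 and 0.172 m and x of clip2 in the frame of hopper between -0.085 and 0.085 m and y of clip2 in the frame of hopper between 0.002 and 0.172 m and x of clip3 in the frame of hopper between -0.085 and 0.085 m and y of clip3 in the frame of hopper between 0.002 and 0.172 m), for 0.1 s.
3. the rod's tip has passed down through the guide hole's mouth, with the tray down (z of probe in the frame of guide_hole0 below -0.01 m and horizontal distance between probe and guide_hole0 below 0.006 m and value of joint tray below 0.12 rad), for 0.1 s.
At the end, for the whole second after the job is handed in: Clips in the bin; tray down (below 0.12 rad); probe held by the fingers, still, upright within 0.08 rad, band's middle within 10 mm of the guide's top in height and 3.5 mm of the hole's axis, tip within 4.5 mm of the axis, guide not touched (all of step 2 and value of joint tray below 0.12 rad and z of probe_band in the frame of guide_hole0 between -0.01 and 0.01 m and horizontal distance between probe_band and guide_hole0 below 0.0035 m and horizontal distance between probe and guide_hole0 below 0.0045 m and angle between probe's own z axis and vertical below 0.08 rad and linear speed of probe below 0.02 m/s and contact force between probe and the fingers above 1 N and contact force between probe and guide below 0.2 N); the arm keeps its last pose, push and grip.
It fails at once if the probe touches the guide plate (contact force between probe and guide above 0.2 N).
It fails at once if the boot_a is disturbed (moved more than 20 mm) (distance of boot_a from where it was at the start of the episode above 0.02 m).
It fails at once if the boot_b is disturbed (moved more than 20 mm) (distance of boot_b from where it was at the start of the episode above 0.02 m).
It fails at once if the screwdriver is disturbed (moved more than 20 mm) (distance of screwdriver from where it was at the start of the episode above 0.02 m).
It also fails if it takes over 64 s, if anything falls off the work surface, if the arm or the gripper's body presses on something with over 40 N, if the wrist force passes 120 N, or if a joint passes its speed limit or range.

## Working session

There is one attempt and no reset: what is moved stays moved. The work goes in short steps, Python scripts to look and compute and a tool call to move; the robot and the scene stay as the last step left them, time stands still between calls to the robot, and variables do not carry over. Pictures are saved under pics/ and viewed, at most 10 in all, crops included, and the job is handed in when it is done.

Besides the shell and the picture viewer there is one more tool, called after "Emit:" as a command line: name --argument value ..., lists and objects as JSON in quotes. step_arm: Moves the arm, as the interface text tells. Its arguments: {"type":"object","properties":{"commands":{"type":"string"},"newtons":{"type":"number"}},"required":["commands"]}

```bash
ls; mkdir -p pics; cat > h.py <<'E'
from rig import *
import numpy as np, cv2
def snap(n,f):
    im=capture(n); cv2.imwrite(f'pics/{f}.png',im[:,:,::-1]); return im
def ray(n,uv):
    c=camera_model(n); K=np.array(c["mtx"]); k=c["k1"]
    d=np.array([(uv[0]-K[0,2])/K[0,0],(uv[1]-K[1,2])/K[1,1]]); s=d.copy()
    for _ in range(30): s=d/(1+k*(s@s))
    v=np.array(c["rotation"])@np.array([s[0],s[1],1]); return np.array(c["eye"],float),v/np.linalg.norm(v)
def atz(n,uv,z):
    e,v=ray(n,uv); return e+v*(z-e[2])/v[2]
def proj(n,p):
    c=camera_model(n); q=np.array(c["rotation"]).T@(np.array(p,float)-np.array(c["eye"])); s=q[:2]/q[2]
    s=s*(1+c["k1"]*(s@s)); K=np.array(c["mtx"]); return np.array([K[0,0]*s[0]+K[0,2],K[1,1]*s[1]+K[1,2]])
def tri(a,b):
    (e1,v1),(e2,v2)=ray("side",a),ray("top",b)
    A=np.stack([v1,-v2],1); t=np.linalg.lstsq(A,e2-e1,rcond=None)[0]
    p,q=e1+t[0]*v1,e2+t[1]*v2; return (p+q)/2,np.linalg.norm(p-q)
E
python3 - <<'E'
from h import *
np.set_printoptions(precision=1,suppress=True)
a=snap("side","s0");b=snap("top","t0")
for n in("side","top"):
    c=camera_model(n);print(n,c["eye"],c["mtx"],c["k1"],c["rotation"])
    for l in["tray_bar","tray_hinge","bin_floor","guide_hole0","probe","probe_band","stand","hopper","boot_a"]:
        print(l,[(np.round(d["xy"],1),round(d["score"],2)) for d in spot_point(n,l)[:4]])
    print("probe rect",[(np.round(d["rect"],1),round(d["score"],2)) for d in search_frame(n,"probe")])
print(sense())
E
```

```text
pics
side [ 550.2 -805.4  712.8] [[430.1   0.  324.5]
 [  0.  430.1 194.6]
 [  0.    0.    1. ]] 0.0285785297209942 [-0.5  0.9 -0.   0. ]
tray_bar [(array([305.4, 276.4]), 0.97)]
tray_hinge [(array([311.7, 222.6]), 0.8)]
bin_floor [(array([318.9, 222.7]), 0.73)]
guide_hole0 [(array([317.7, 173.6]), 0.77), (array([314. , 176.1]), 0.54), (array([317. , 244.3]), 0.44)]
probe [(array([273.8, 177.7]), 0.78), (array([287.5, 181.7]), 0.66)]
probe_band [(array([271.7, 157.5]), 0.74), (array([289.8, 169.3]), 0.64), (array([297.9, 245.6]), 0.48)]
stand [(array([299.8, 168.3]), 0.73)]
hopper [(array([313.4, 245.2]), 0.59)]
boot_a [(array([299.4, 377.1]), 0.85), (array([364.1, 183.2]), 0.85), (array([317.8, 176.5]), 0.18)]
probe rect [(array([268. , 145.1,  14.3,  58.1]), 0.83), (array([298.9, 115.2,  11.9,  20.9]), 0.6), (array([287.8, 159. ,   9.8,  44.8]), 0.59), (array([299.1, 135.3,   8.4,  19.7]), 0.49)]
top [ 425.4   40.6 1092.9] [[404.7   0.  324.1]
 [  0.  404.7 195.6]
 [  0.    0.    1. ]] -0.04747044981997045 [ 0.1 -0.7  0.7 -0.1]
tray_bar [(array([411.4, 212.3]), 0.63), (array([347.3
[... 465 characters left out ...]
.1]), 0.4)]
hopper [(array([332.6, 215.2]), 0.7)]
boot_a [(array([235.5, 158. ]), 0.87), (array([464.9, 217. ]), 0.82)]
probe rect [(array([161.8, 228.3,  37.7,  17.8]), 0.87), (array([197.2, 264.1,  32.1,  17.4]), 0.78), (array([226.5, 244.8,  21. ,  13.3]), 0.6), (array([193.2, 226. ,  18.7,  10.2]), 0.58)]
{'time_s': 1.1, 'joints': array([-1.6,  0.3,  1.5, -0. ,  1.3, -0.2]), 'dq': array([ 0.,  0., -0.,  0., -0.,  0.]), 'tau': array([ -0. , -41.2, -26. ,  -0. ,   0. ,  -0. ]), 'eef_pos': array([ 117.5, -511.7,  248.3]), 'ee_rot': array([-0. ,  1. ,  0.1, -0. ]), 'force': array([-0.4,  0.4,  0.3]), 'wrist_torque': array([ 0., -0., -0.]), 'grip_force': 0.0, 'grip_width': 1.0004152446737458}
```

```bash
python3 - <<'E'
s=open('h.py').read()
s=s.replace('import numpy as np, cv2','import numpy as np, cv2\nfrom scipy.spatial.transform import Rotation as R\ndef Rm(q): return R.from_quat(np.roll(q,-1)).as_matrix()')
s=s.replace('np.array(c["rotation"])','Rm(c["rotation"])')
open('h.py','w').write(s)
import cv2,numpy as np
t=cv2.imread('pics/t0.png');a=cv2.imread('pics/s0.png')
cv2.imwrite('pics/v1.png',cv2.resize(t[90:330,120:520],(800,480),interpolation=cv2.INTER_CUBIC))
cv2.imwrite('pics/v2.png',cv2.resize(a[90:400,130:530],(774,600),interpolation=cv2.INTER_CUBIC))
E
```

```text
(no output)
```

View pics/v1.png

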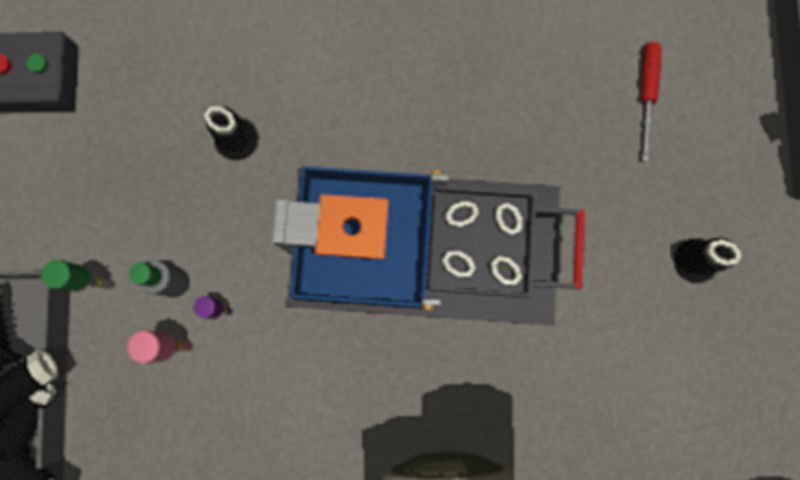

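View pics/v2.png

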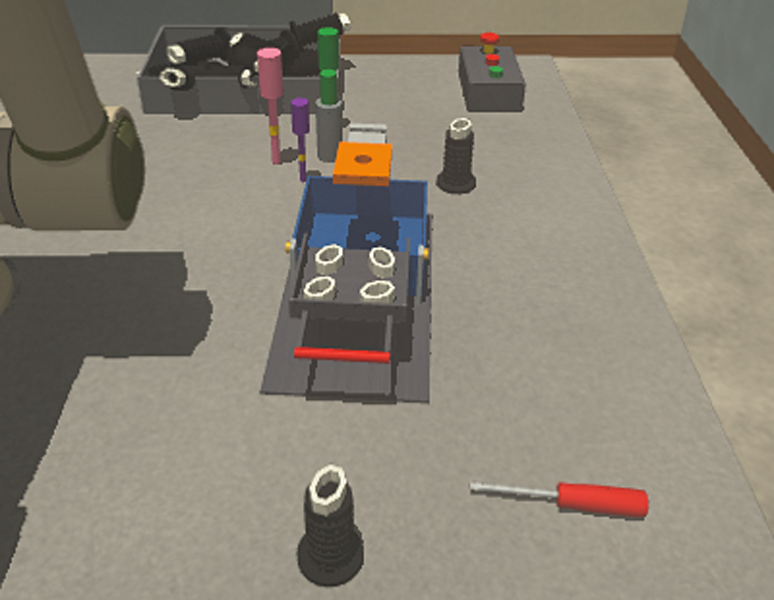

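Top picture: the hopper is in the middle with the bar at the right (412,215), the guide hole at (296,203) and boot_a at (465,217). Probe-like things there are green in the grey stand (192,227), larger green behind it (150,227), purple (224,244) and pink (192,263). The green one in the stand fits: it's the smaller of the two non-pink/purple ones and stands in the tube. In the side view its grip is at (299,135).

```bash
python3 - <<'E'
from h import *
np.set_printoptions(precision=1,suppress=True)
T=cv2.imread('pics/t0.png')[:,:,::-1].astype(int);S=cv2.imread('pics/s0.png')[:,:,::-1].astype(int)
def comps(im,m,x0,x1,y0,y1):
    k=np.zeros(m.shape,np.uint8);k[y0:y1,x0:x1]=m[y0:y1,x0:x1]
    n,l,st,c=cv2.connectedComponentsWithStats(k)
    return [(c[i],st[i]) for i in range(1,n) if st[i][4]>15],l
def red(i):return (i[...,0]>110)&(i[...,1]<60)&(i[...,2]<60)
def grn(i):return (i[...,1]>i[...,0]*1.7)&(i[...,1]>i[...,2]*1.4)&(i[...,1]>50)
def org(i):return (i[...,0]>180)&(i[...,1]>70)&(i[...,1]<150)&(i[...,2]<70)
for n,i,b in(("side",S,(270,340,255,290)),("top",T,(390,430,180,250))):
    cs,l=comps(i,red(i),*b)
    for c,s in cs:
        m=l>0;ys,xs=np.nonzero(m);pts=np.stack([xs,ys],1).astype(np.float32);print(n,"bar",c,s,atz(n,c,81),cv2.minAreaRect(pts))
for n,i,b in(("side",S,(280,320,90,160)),("top",T,(130,210,210,240))):
    for c,s in comps(i,grn(i),*b)[0]: print(n,"green",c,s,atz(n,c,150))
for n,i,b in(("side",S,(290,345,150,190)),("top",T,(270,320,180,225))):
    for c,s in comps(i,org(i),*b)[0]: print(n,"orange",c,s,atz(n,c,150))
# hole
sub=T[180:225,270:320]; k=(sub.sum(2)<260)&(sub[...,2]<130)
o=org(T)[180:225,270:320].astype(np.uint8); cnt=max(cv2.findContours(o,0,2)[0],key=cv2.contourArea)
f=np.zeros_like(o);cv2.drawContours(f,[cnt],-1,1,-1); h=(f>0)&(o==0)&(cv2.erode(f,np.ones((5,5)))>0)
ys,xs=np.nonzero(h);c=(xs.mean()+270,ys.mean()+180);print("hole top",c,len(xs),atz("top",c,150))
print(cv2.minAreaRect((cnt[:,0]+[270,180]).astype(np.float32)),[atz("top",p,150) for p in cv2.boxPoints(cv2.minAreaRect((cnt[:,0]+[270,180]).astype(np.float32)))])
for n,l in(("top","tray_hinge"),("side","tray_hinge")):
    d=spot_point(n,l)[0];print(l,n,d["xy"],atz(n,d["xy"],76))
for n in("top","side"):
    for d in spot_point(n,"tray_bar")[:2]: print("bar",n,d["xy"],atz(n,d["xy"],81))
for n in("top","side"):
    for d in spot_point(n,"guide_hole0")[:2]: print("hole",n,d["xy"],atz(n,d["xy"],150))
for d in spot_point("top","boot_a"):print("boot",atz("top",d["xy"],0))
g=cv2.imread('pics/s0.png')[90:190,240:370];g2=cv2.imread('pics/t0.png')[190:290,135:265]
cv2.imwrite('pics/v3.png',np.vstack([cv2.resize(x,(390,300),interpolation=cv2.INTER_CUBIC) for x in(g,g2)]))
E
```

```text
side bar [306.6 273. ] [282 269  50   9 233] [ 536.3 -175.3   81. ] ((306.45538330078125, 272.8030700683594), (48.924556732177734, 5.879822254180908), 3.1798300743103027)
top bar [409.  214.5] [407 195   5  39 141] [ 535.  -177.5   81. ] ((408.9400634765625, 213.99758911132812), (3.637091636657715, 38.04957580566406), 2.2906100749969482)
side green [298.1 120.5] [294 104  11  40 239] [504.6 400.8 150. ]
top green [150.4 227.8] [141 220  23  15 216] [506.7 445.2 150. ]
top green [191.  226.8] [185 222  15  10 106] [507.6 348.8 150. ]
side orange [317.2 172. ] [302 163  30  19 450] [560.1 103.5 150. ]
top orange [295.3 202.7] [278 188  35  31 807] [560.2 103.8 150. ]
hole top (np.float64(297.049504950495), np.float64(204.63366336633663)) 101 [555.6  99.8 150. ]
((295.3852844238281, 202.99118041992188), (33.13289260864258, 28.45440101623535), 4.398705005645752) [array([529.8, 145.2, 150. ]), array([597.2, 140. , 150. ]), array([589.7,  61.8, 150. ]), array([522.4,  67.9, 150. ])]
tray_hinge top [336.4, 208.1] [555.2   4.9  76. ]
tray_hinge side [311.7, 222.6] [546.4  -4.6  76. ]
bar top [411.4, 212.3] [ 540.4 -183.9   81. ]
bar top [347.3, 220.9] [521.7 -21.5  81. ]
bar side [305.4, 276.4] [ 534.  -184.8   81. ]
hole top [296.9, 200.8] [564.7 100.1 150. ]
hole top [443.3, 142.6] [ 700.9 -255.4  150. ]
hole side [317.7, 173.6] [561.3  96.1 150. ]
hole side [314.0, 176.1] [552.1  84.6 150. ]
boot [710.3 279.6   0. ]
boot [ 533.9 -348.2    0. ]
```

View pics/v3.png

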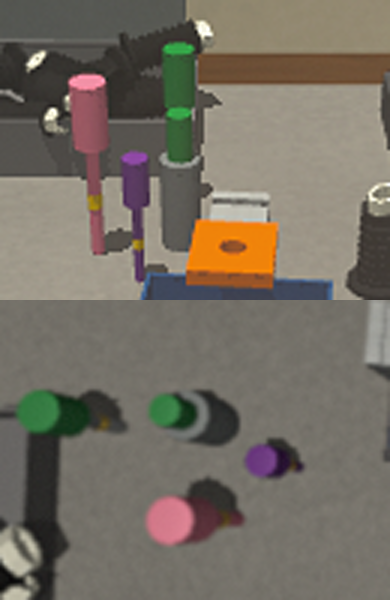

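The crop confirms it: green grip sitting in the grey tube, shorter than the free-standing green one behind it. Next I compute the moves.

```bash
cat >> h.py <<'E'
def rel(p,yaw=None,verbose=True):
    """shift (cm) and rotvec in tool axes to reach world p, tool down, tool y along world angle yaw (mod pi)"""
    s=sense(); A=Rm(s["ee_rot"]); d=A.T@(np.array(p)-s["eef_pos"])/10
    rv=np.zeros(3)
    if yaw is not None:
        best=None
        for k in(0,np.pi):
            y=np.array([np.cos(yaw+k),np.sin(yaw+k),0]);z=np.array([0,0,-1.]);x=np.cross(y,z)
            r=R.from_matrix(A.T@np.stack([x,y,z],1)).as_rotvec()
            if best is None or np.linalg.norm(r)<np.linalg.norm(best): best=r
        rv=best
    return d,rv
E
python3 - <<'E'
from h import *
np.set_printoptions(precision=3,suppress=True)
s=sense();print(s["ee_rot"],Rm(s["ee_rot"]),s["time_s"])
yaw=np.deg2rad(90-5)
for p in([535.5,-178,150],[535.5,-178,80]):print(rel(p,yaw))
E
```

```text
[-0.     0.994  0.113 -0.   ] [[ 0.975  0.224 -0.   ]
 [ 0.224 -0.975  0.   ]
 [-0.    -0.    -1.   ]] 1.45
(array([ 48.207, -23.164,   9.828]), array([-0.   ,  0.   ,  0.313]))
(array([ 48.208, -23.164,  16.828]), array([-0.   ,  0.   ,  0.313]))
```

Emit:
step_arm --commands "0.45 48.2 -23.15 6 0 0 0.313;0.45 48.2 -23.15 6 0 0 0.313;0.45 48.2 -23.15 6 0 0 0.313;0.45 48.2 -23.15 6 0 0 0.313;0.45 48.2 -23.15 6 0 0 0.313;0.45 48.2 -23.15 6 0 0 0.313;0.45 48.2 -23.15 6 0 0 0.313;0.45 48.2 -23.15 6 0 0 0.313;0.45 48.2 -23.15 6 0 0 0.313;0.45 48.2 -23.15 6 0 0 0.313;0.45 48.2 -23.15 6 0 0 0.313;0.45 48.2 -23.15 6 0 0 0.313;0.45 48.2 -23.15 6 0 0 0.313;0.45 48.2 -23.15 6 0 0 0.313;0.45 48.2 -23.15 9 0 0 0.313;0.45 48.2 -23.15 9.8 0 0 0.313;0.45 48.2 -23.15 9.8 0 0 0.313;0.45 48.2 -23.15 9.8 0 0 0.313" --newtons 40

```text
time_s: 2.95
eef_pos: [535.2, -178.6, 150.7]
ee_rot: [-0.0, 0.999, -0.044, -0.0]
force: [0.9, -0.2, 0.4]
grip_width: 0.45
grip_force: 0.0
```

Emit:
step_arm --commands "0.45 0 0 3.5 0 0 0;0.45 0 0 5.5 0 0 0;0.45 0 0 7.1 0 0 0;0.45 0 0 7.1 0 0 0;0.05 0 0 7.1 0 0 0;0.05 0 0 7.1 0 0 0;0.05 0 0 7.1 0 0 0;0.05 0 0 7.1 0 0 0;0.05 0 0 7.1 0 0 0;0.05 0 0 7.1 0 0 0"

```text
time_s: 3.78
eef_pos: [536.3, -177.0, 81.3]
ee_rot: [-0.001, 0.999, -0.044, 0.001]
force: [1.4, 9.4, 4.2]
grip_width: 0.119
grip_force: 39.1
```

```bash
python3 - <<'E'
from h import *
np.set_printoptions(precision=2,suppress=True)
s=sense();print(s["grip_width"],s["grip_force"],s["force"],s["eef_pos"])
b=snap("side","s1")
yd=Rm(s["ee_rot"])[:,1];print(yd)
r=np.hypot(185,5);a0=np.arctan2(5,185)
for t in np.linspace(0,1.16,15):
    print(round(t,2),[round(v,1) for v in(( 185-r*np.cos(a0+t))/10,-(r*np.sin(a0+t)-5)/10)])
cv2.imwrite('pics/v4.png',cv2.resize(b[180:320,230:400][:,:,::-1],(680,560),interpolation=cv2.INTER_CUBIC))
E
```

```text
0.11923812451006215 39.08254265785217 [1.37 9.39 4.18] [ 536.34 -177.     81.32]
[-0.09 -1.   -0.  ]
0.0 [np.float64(0.0), np.float64(0.0)]
0.08 [np.float64(0.1), np.float64(-1.5)]
0.17 [np.float64(0.3), np.float64(-3.0)]
0.25 [np.float64(0.7), np.float64(-4.5)]
0.33 [np.float64(1.2), np.float64(-6.0)]
0.41 [np.float64(1.8), np.float64(-7.4)]
0.5 [np.float64(2.5), np.float64(-8.8)]
0.58 [np.float64(3.3), np.float64(-10.1)]
0.66 [np.float64(4.2), np.float64(-11.3)]
0.75 [np.float64(5.2), np.float64(-12.4)]
0.83 [np.float64(6.4), np.float64(-13.5)]
0.91 [np.float64(7.6), np.float64(-14.4)]
0.99 [np.float64(8.8), np.float64(-15.3)]
1.08 [np.float64(10.2), np.float64(-16.0)]
1.16 [np.float64(11.6), np.float64(-16.7)]
```

View pics/v4.png

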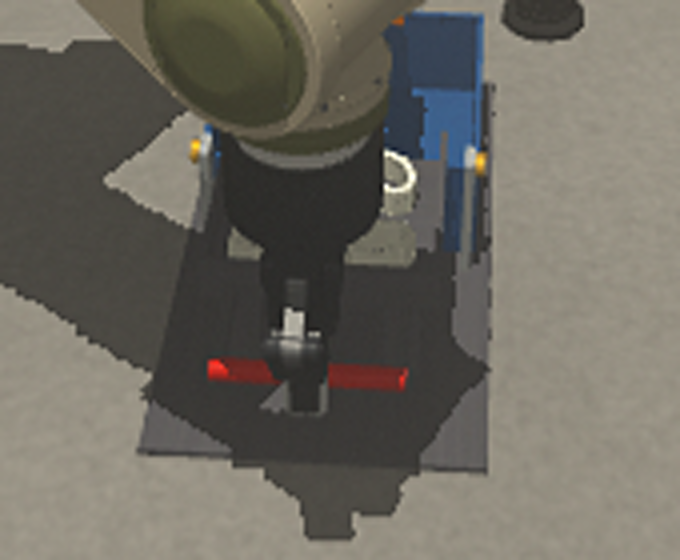

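Emit:
step_arm --commands "0.05 0 -0.1 -1.5 0 0 0;0.05 0 -0.3 -3 0 0 0;0.05 0 -0.7 -4.5 0 0 0;0.05 0 -1.2 -6 0 0 0;0.05 0 -1.5 -6.7 0 0 0;0.05 0 -1.8 -7.4 0 0 0;0.05 0 -2.15 -8.1 0 0 0;0.05 0 -2.5 -8.8 0 0 0;0.05 0 -2.9 -9.45 0 0 0;0.05 0 -3.3 -10.1 0 0 0;0.05 0 -3.75 -10.7 0 0 0;0.05 0 -4.2 -11.3 0 0 0;0.05 0 -4.7 -11.85 0 0 0;0.05 0 -5.2 -12.4 0 0 0;0.05 0 -5.8 -12.95 0 0 0;0.05 0 -6.4 -13.5 0 0 0;0.05 0 -7 -13.95 0 0 0;0.05 0 -7.6 -14.4 0 0 0;0.05 0 -8.8 -15.3 0 0 0;0.05 0 -10.2 -16 0 0 0"

```text
time_s: 5.5
eef_pos: [544.8, -79.4, 243.3]
ee_rot: [0.004, 0.999, -0.045, 0.002]
force: [-4.6, -4.0, 8.5]
grip_width: 0.116
grip_force: 39.3
```

Emit:
step_arm --commands "0.05 0 -1.1 -0.6 0 0 0;0.05 0 -1.1 -0.6 0 0 0;0.05 0 -1.1 -0.6 0 0 0;0.05 0 -1.1 -0.6 0 0 0;0.05 0 -1.1 -0.6 0 0 0;0.05 0 -1.1 -0.6 0 0 0;0.05 0 -1.1 -0.6 0 0 0;0.05 0 -1.1 -0.6 0 0 0"

```text
time_s: 6.17
eef_pos: [545.8, -67.3, 248.6]
ee_rot: [0.002, 0.999, -0.044, 0.002]
force: [-2.4, -6.6, 14.8]
grip_width: 0.124
grip_force: 41.6
```

```bash
python3 - <<'E'
from h import *
b=snap("side","s2");a=snap("top","t2")
cv2.imwrite('pics/v5.png',np.hstack([cv2.resize(b[100:290,230:400][:,:,::-1],(400,447)),cv2.resize(a[140:310,240:400][:,:,::-1],(400,447))]))
s=sense();print(s["eef_pos"],s["force"])
for n in("side","top"): print([(np.round(d["rect"]),round(d["score"],2)) for d in search_frame(n,"clip0")])
E
```

```text
[545.7654812  -67.29240876 248.61532477] [-2.93227481 -7.44261617 14.46284584]
[(array([308., 227.,  87., 141.]), 0.15)]
[(array([317., 215.,   5.,  13.]), 0.66), (array([203., 229.,  24.,  16.]), 0.66), (array([313., 229.,  16.,  14.]), 0.41), (array([473., 220.,  36.,  26.]), 0.39)]
```

View pics/v5.png

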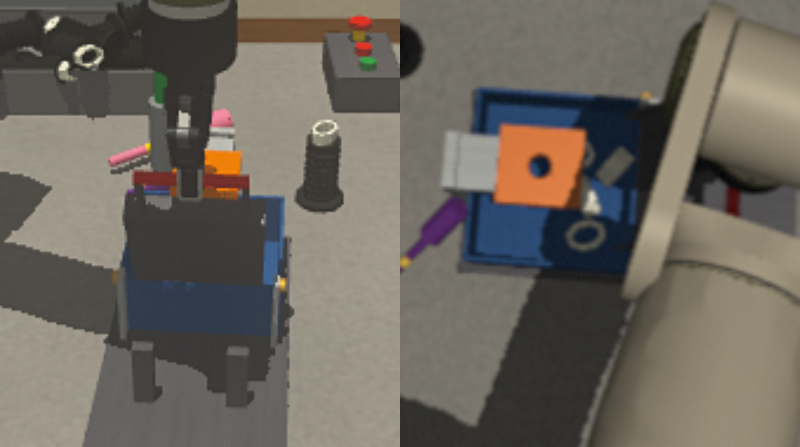

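Emit:
step_arm --commands "0.05 0 1.1 0.6 0 0 0;0.05 0 2.5 1.3 0 0 0;0.05 0 3.7 2.2 0 0 0;0.05 0 4.9 3.1 0 0 0;0.05 0 6.1 4.2 0 0 0;0.05 0 7.1 5.3 0 0 0;0.05 0 8 6.5 0 0 0;0.05 0 8.8 7.8 0 0 0;0.05 0 9.5 9.2 0 0 0;0.05 0 10.1 10.6 0 0 0;0.05 0 10.6 12.1 0 0 0;0.05 0 11 13.6 0 0 0;0.05 0 11.2 15.1 0 0 0;0.05 0 11.3 16.4 0 0 0;0.05 0 11.3 16.4 0 0 0;0.45 0 11.3 16.4 0 0 0;0.45 0 11.3 16.4 0 0 0;0.45 0 11.3 16.4 0 0 0;0.45 0 11.3 13 0 0 0;0.45 0 11.3 9 0 0 0"

```text
time_s: 8.03
eef_pos: [533.8, -177.6, 153.6]
ee_rot: [-0.002, 0.999, -0.044, -0.003]
force: [0.3, -1.0, 1.1]
grip_width: 0.452
grip_force: 0.0
```

Emit:
step_arm --commands "0.45 0 0 -4 0 0 0;0.45 0 0 -8 0 0 0;0.45 -24 -8 -12 0 0 0;0.45 -24 -8 -12 0 0 0;0.45 -24 -8 -12 0 0 0;0.45 -24 -8 -12 0 0 0;0.45 -24 -8 -12 0 0 0;0.45 -24 -8 -12 0 0 0;0.45 -24 -8 -12 0 0 0;0.45 -24 -8 -12 0 0 0"

```text
time_s: 8.87
eef_pos: [302.1, -77.0, 276.0]
ee_rot: [0.001, 0.999, -0.044, 0.001]
force: [-0.0, -0.3, -0.5]
grip_width: 0.447
grip_force: 0.0
```

```bash
python3 - <<'E'
from h import *
b=snap("side","s3");a=snap("top","t3")
cv2.imwrite('pics/v6.png',np.hstack([cv2.resize(b[60:290,220:400][:,:,::-1],(400,511)),cv2.resize(a[140:310,120:420][:,:,::-1],(400,511))]))
s=sense();print(s["eef_pos"],s["force"],s["time_s"])
for n in("side","top"): print([(np.round(d["rect"]),round(d["score"],2)) for d in search_frame(n,"clip0")])
E
```

```text
[303.74059207 -77.9511778  275.36336946] [ 0.24079474  0.42726178 -0.06106434] 8.9667
[(array([300., 361.,  35.,  58.]), 0.48), (array([332., 217.,   9.,   5.]), 0.45)]
[(array([471., 218.,  33.,  28.]), 0.47), (array([325., 203.,  12.,  12.]), 0.43), (array([314., 216.,   6.,  14.]), 0.41)]
```

View pics/v6.png

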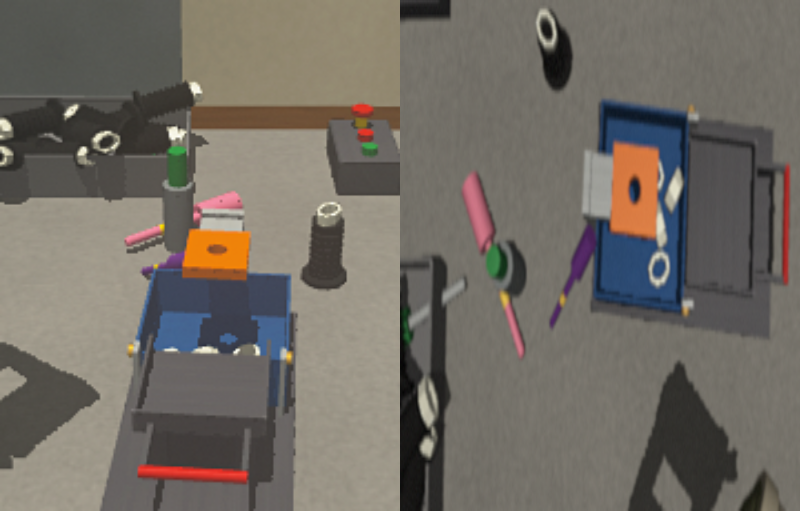

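All four clips are in the bin, the tray is empty and down. The loose decoys toppled, but the green probe is still upright in its stand. Now I fit the grip and the hole with rendered models.

```bash
cat > fit.py <<'E'
from h import *
from scipy.optimize import least_squares
def grn(i):return (i[...,1]>i[...,0]*1.7)&(i[...,1]>i[...,2]*1.4)&(i[...,1]>45)
def org(i):return (i[...,0]>140)&(i[...,1]>50)&(i[...,1]<160)&(i[...,2]<80)&(i[...,0]>i[...,1]*1.5)
th=np.linspace(0,2*np.pi,40)
def hull_c(n,P):
    q=np.array([proj(n,p) for p in P],np.float32); h=cv2.convexHull(q); m=cv2.moments(h); return np.array([m['m10'],m['m01']])/m['m00'],cv2.contourArea(h)
def cyl(c,r,z0,z1): return [(c[0]+r*np.cos(t),c[1]+r*np.sin(t),z) for z in(z0,z1) for t in th]
def comp(m,near):
    n,l,st,c=cv2.connectedComponentsWithStats(m.astype(np.uint8),connectivity=4)
    i=1+np.argmin([np.hypot(*(c[k]-near))+(100 if st[k][4]<30 else 0) for k in range(1,n)]); return c[i],st[i][4],l==i
E
python3 - <<'E'
from fit import *
np.set_printoptions(precision=1,suppress=True)
I={"side":cv2.imread('pics/s3.png')[:,:,::-1].astype(int),"top":cv2.imread('pics/t3.png')[:,:,::-1].astype(int)}
obs={n:comp(grn(I[n]),proj(n,(507,348,130))) for n in I}
for ns in(["side"],["top"],["side","top"]):
    f=lambda c:np.concatenate([hull_c(n,cyl(c,13,100,150))[0]-obs[n][0] for n in ns])
    s=least_squares(f,[507,348]);print("grip",ns,s.x,s.fun,[(obs[n][:2],hull_c(n,cyl(s.x,13,100,150))[1]) for n in ns])
# plate: fit x,y,yaw by filled mask centroid
def box(c,yaw):
    C,S=np.cos(yaw),np.sin(yaw)
    return [(c[0]+C*a-S*b,c[1]+S*a+C*b,z) for a in(-35,35) for b in(-40,40) for z in(136,150)]
om={}
for n in I:
    c,a,m=comp(org(I[n]),proj(n,(560,103,145)))
    cnt=max(cv2.findContours(m.astype(np.uint8),0,2)[0],key=cv2.contourArea);k=np.zeros(m.shape,np.uint8);cv2.drawContours(k,[cnt],-1,1,-1)
    ys,xs=np.nonzero(k);om[n]=(np.array([xs.mean(),ys.mean()]),k.sum())
    h=(k>0)&~m; nn,l,st,cc=cv2.connectedComponentsWithStats(h.astype(np.uint8)); j=1+np.argmax(st[1:,4])
    print(n,"hole",cc[j],st[j],atz(n,cc[j],150))
for ns in(["side"],["top"],["side","top"]):
    f=lambda c:np.concatenate([hull_c(n,box(c,np.deg2rad(-5)))[0]-om[n][0] for n in ns])
    s=least_squares(f,[560,103]);print("plate",ns,s.x,s.fun,[(om[n],hull_c(n,box(s.x,-.087))[1]) for n in ns])
print(sense()["joints"],rel([506,352,275]))
E
```

```text
Traceback (most recent call last):
  File "fit.py", line 7, in hull_c
    q=np.array([proj(n,p) for p in P],np.float32); h=cv2.convexHull(q); m=cv2.moments(h); return np.array([m['m10'],m['m01']])/m['m00'],cv2.contourArea(h)
                ~~~~^^^^^
  File "h.py", line 15, in proj
    c=camera_model(n); q=Rm(c["rotation"]).T@(np.array(p,float)-np.array(c["eye"])); s=q[:2]/q[2]
ValueError: time passes only in moves, steps and waits
```

```bash
sed -i 's/camera_model(n)/CM(n)/; ' h.py; sed -i '0,/^def snap/s//import functools\nCM=functools.lru_cache(None)(lambda n:camera_model(n))\ndef snap/' h.py
cat > go.py <<'E'
from fit import *
np.set_printoptions(precision=1,suppress=True)
I={"side":cv2.imread('pics/s3.png')[:,:,::-1].astype(int),"top":cv2.imread('pics/t3.png')[:,:,::-1].astype(int)}
obs={n:comp(grn(I[n]),proj(n,(507,348,130))) for n in I}
LS=lambda f,x:least_squares(f,x,diff_step=1e-3)
for ns in(["side"],["top"],["side","top"]):
    f=lambda c:np.concatenate([hull_c(n,cyl(c,13,100,150))[0]-obs[n][0] for n in ns])
    s=LS(f,[507,348]);print("grip",ns,s.x,s.fun,[(obs[n][:2],hull_c(n,cyl(s.x,13,100,150))[1]) for n in ns])
def box(c,yaw):
    C,S=np.cos(yaw),np.sin(yaw)
    return [(c[0]+C*a-S*b,c[1]+S*a+C*b,z) for a in(-35,35) for b in(-40,40) for z in(136,150)]
om={}
for n in I:
    c,a,m=comp(org(I[n]),proj(n,(560,103,145)))
    cnt=max(cv2.findContours(m.astype(np.uint8),0,2)[0],key=cv2.contourArea);k=np.zeros(m.shape,np.uint8);cv2.drawContours(k,[cnt],-1,1,-1)
    ys,xs=np.nonzero(k);om[n]=(np.array([xs.mean(),ys.mean()]),k.sum())
    h=(k>0)&~m; nn,l,st,cc=cv2.connectedComponentsWithStats(h.astype(np.uint8)); j=1+np.argmax(st[1:,4])
    print(n,"hole",cc[j],st[j],atz(n,cc[j],150))
for ns in(["side"],["top"],["side","top"]):
    f=lambda c:np.concatenate([hull_c(n,box(c,np.deg2rad(-5)))[0]-om[n][0] for n in ns])
    s=LS(f,[560,103]);print("plate",ns,s.x,s.fun,[(om[n],hull_c(n,box(s.x,-.087))[1]) for n in ns])
print(sense()["joints"],rel([506,352,275]))
E
python3 go.py
```

```text
grip ['side'] [500.9 346.7] [0. 0.] [((array([296.5, 136. ]), np.int32(2)), 160.09284363745246)]
grip ['top'] [509.3 354.5] [-0. -0.] [((array([191.7, 226.9]), np.int32(116)), 165.65699735551607)]
grip ['side', 'top'] [505.9 353.4] [ 1.7 -1.   0.4  1.4] [((array([296.5, 136. ]), np.int32(2)), 158.75250405538827), ((array([191.7, 226.9]), np.int32(116)), 165.4595682309009)]
side hole [315.  171.9] [314 171   3   3   7] [554.7 104.3 150. ]
top hole [295.7 202.8] [292 199   9   9  64] [560.1 102.9 150. ]
plate ['side'] [560.  106.5] [-0.  0.] [((array([317. , 174.2]), np.uint64(611)), 622.6237364220433)]
plate ['top'] [560.8 103.8] [-0. -0.] [((array([295.4, 202.9]), np.uint64(968)), 1027.0902197815012)]
plate ['side', 'top'] [560.4 104.3] [ 0.2  0.5 -0.2  0.2] [((array([317. , 174.2]), np.uint64(611)), 625.3311359654181), ((array([295.4, 202.9]), np.uint64(968)), 1027.2723107198253)]
[-0.6 -0.2  2.  -0.   1.4  1. ] (array([ 16.4, -44.6,   0. ]), array([0., 0., 0.]))
```

```bash
cat > grip.py <<'E'
from fit import *
np.set_printoptions(precision=1,suppress=True)
obs={}
for n,f in(("side","s3"),("top","t3")):
    im=cv2.imread(f'pics/{f}.png');h=cv2.cvtColor(im,cv2.COLOR_BGR2HSV)
    m=(h[...,0]>50)&(h[...,0]<80)&(h[...,1]>90)&(h[...,2]>25)
    p=proj(n,(506,352,125)).astype(int);k=np.zeros_like(m);k[p[1]-20:p[1]+20,p[0]-15:p[0]+15]=m[p[1]-20:p[1]+20,p[0]-15:p[0]+15]
    ys,xs=np.nonzero(k);obs[n]=np.array([xs.mean(),ys.mean()]);print(n,p,k.sum(),obs[n],xs.min(),xs.max(),ys.min(),ys.max())
for ns in(["side"],["top"],["side","top"]):
    f=lambda c:np.concatenate([hull_c(n,cyl(c,13,100,150))[0]-obs[n] for n in ns])
    s=least_squares(f,[507,348],diff_step=1e-3);print(s.x,s.fun,[hull_c(n,cyl(s.x,13,100,150))[1] for n in ns])
E
python3 grip.py
```

```text
side [298 135] 143 [299.4 134.3] 295 303 126 143
top [192 228] 124 [191.8 226.8] 185 199 222 231
[509.2 357.6] [-0. -0.] [157.90173320297617]
[509.5 354.4] [-0.  0.] [165.6232943390496]
[509.4 354.8] [ 0.   0.4 -0.2  0. ] [158.4319046359742, 165.70124258822761]
```

Emit:
step_arm --commands "0.75 16.4 -44.6 0 0 0 0;0.75 16.4 -44.6 0 0 0 0;0.75 16.4 -44.6 0 0 0 0;0.75 16.4 -44.6 0 0 0 0;0.75 16.4 -44.6 0 0 0 0;0.75 16.4 -44.6 0 0 0 0;0.75 16.4 -44.6 0 0 0 0;0.75 16.4 -44.6 0 0 0 0;0.75 16.4 -44.6 0 0 0 0;0.75 16.4 -44.6 0 0 0 0;0.75 16.4 -44.6 0 0 0 0;0.75 16.4 -44.6 0 0 0 0;0.75 16.4 -44.6 0 0 0 0;0.75 16.4 -44.6 0 0 0 0;0.75 16.4 -44.6 0 0 0 0;0.75 16.4 -44.6 0 0 0 0"

```text
time_s: 10.4
eef_pos: [505.6, 351.7, 275.1]
ee_rot: [0.0, 0.999, -0.044, -0.0]
force: [-0.2, -0.2, -0.9]
grip_width: 0.75
grip_force: 0.0
```

Emit:
step_arm --commands "0.75 0.38 -0.21 4 0 0 0;0.75 0.38 -0.21 8 0 0 0;0.75 0.38 -0.21 11 0 0 0;0.75 0.38 -0.21 13 0 0 0;0.75 0.38 -0.21 15 0 0 0;0.75 0.38 -0.21 15 0 0 0;0.75 0.38 -0.21 15 0 0 0;0.2 0.38 -0.21 15 0 0 0;0.2 0.38 -0.21 15 0 0 0;0.2 0.38 -0.21 15 0 0 0;0.2 0.38 -0.21 15 0 0 0;0.2 0.38 -0.21 15 0 0 0;0.2 0.38 -0.21 15 0 0 0;0.2 0.38 -0.21 15 0 0 0;0.2 0.38 -0.21 15 0 0 0;0.2 0.38 -0.21 15 0 0 0" --newtons 40

```text
time_s: 11.73
eef_pos: [510.0, 354.3, 126.8]
ee_rot: [-0.0, 0.999, -0.044, 0.001]
force: [-0.2, -1.9, 7.1]
grip_width: 0.295
grip_force: 39.0
```

Emit:
step_arm --commands "0.2 0 0 -1 0 0 0;0.2 0 0 -3 0 0 0;0.2 0 0 -6 0 0 0;0.2 0 0 -9 0 0 0;0.2 0 0 -12 0 0 0;0.2 0 0 -15 0 0 0;0.2 0 0 -18 0 0 0;0.2 0 0 -18 0 0 0;0.2 0 0 -18 0 0 0;0.2 0 0 -18 0 0 0"

```text
time_s: 12.57
eef_pos: [509.2, 354.1, 304.6]
ee_rot: [0.0, 0.999, -0.044, -0.001]
force: [0.2, -0.2, -1.6]
grip_width: 0.294
grip_force: 39.4
```

```bash
python3 - <<'E'
from h import *
np.set_printoptions(precision=2,suppress=True)
s=sense();print(s["eef_pos"],s["grip_width"],s["force"]);print(rel([560,80,306],np.deg2rad(85)), s["joints"])
print(rel([560,103,306],np.deg2rad(85)))
E
```

```text
[509.2  354.12 304.58] 0.2939443868937002 [ 0.16 -0.23 -1.65]
(array([ 7.45, 26.87, -0.13]), array([0., 0., 0.])) [0.42 0.51 1.07 0.   1.56 2.08]
(array([ 7.25, 24.57, -0.14]), array([0., 0., 0.]))
```

Emit:
step_arm --commands "0.2 1 3 0 0 0 0;0.2 2 6 0 0 0 0;0.2 2.9 9 0 0 0 0;0.2 3.8 12 0 0 0 0;0.2 4.7 15 0 0 0 0;0.2 5.5 18 0 0 0 0;0.2 6.3 21 0 0 0 0;0.2 6.9 23 0 0 0 0;0.2 7.25 24 0 0 0 0;0.2 7.3 24.5 0 0 0 0;0.2 7.3 24.5 0 0 0 0;0.2 7.3 24.5 0 0 0 0;0.2 7.3 24.5 0 0 0 0"

```text
time_s: 13.65
eef_pos: [560.7, 105.0, 305.2]
ee_rot: [-0.0, 0.999, -0.043, -0.0]
force: [0.7, -0.0, -1.4]
grip_width: 0.294
grip_force: 39.6
```

```bash
python3 - <<'E'
from h import *
b=snap("side","s4");a=snap("top","t4")
cv2.imwrite('pics/v7.png',np.hstack([cv2.resize(b[110:200,285:345][:,:,::-1],(400,600),interpolation=cv2.INTER_CUBIC),cv2.resize(a[165:240,270:320][:,:,::-1],(400,600),interpolation=cv2.INTER_CUBIC)]))
s=sense();print(s["eef_pos"],s["ee_rot"],s["grip_width"])
E
```

```text
[560.70597852 104.83790815 305.24525045] [-9.19530965e-05  9.99080107e-01 -4.28827223e-02 -6.49862489e-05] 0.2914737005625693
```

View pics/v7.png

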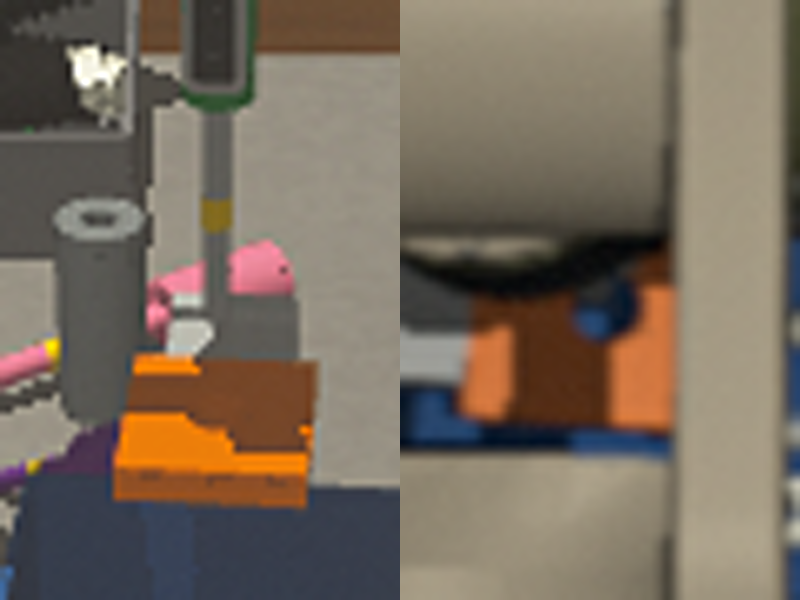

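```bash
python3 - <<'E'
from fit import *
np.set_printoptions(precision=1,suppress=True)
# hole, subpixel: weighted darkness
for n,f in(("side","s3"),("top","t3"),("top","t0"),("side","s0")):
    im=cv2.imread(f'pics/{f}.png')[:,:,2].astype(float)
    q=np.array([proj(n,(560.3+21*a+1.5*b*0,103.8+21*b,150)) for a,b in((-1,-1),(1,-1),(1,1),(-1,1))],np.float32)
    k=np.zeros(im.shape,np.uint8);cv2.fillConvexPoly(k,np.round(q).astype(int),1)
    top=np.percentile(im[k>0],70); w=np.where(k>0,np.clip(top-im-12,0,None),0); w=np.minimum(w,60)
    ys,xs=np.mgrid[:400,:640];c=np.array([(w*xs).sum(),(w*ys).sum()])/w.sum()
    print(n,f,top,c,"n",(w>15).sum(),atz(n,c,150),"exp area",cv2.contourArea(cv2.convexHull(np.array([proj(n,(560+11*np.cos(t),104+11*np.sin(t),150)) for t in th],np.float32))))
# rod in s4
s=sense();p=s["eef_pos"];zt=p[2]-116.8
im=cv2.imread('pics/s4.png').astype(int)
h=cv2.cvtColor(cv2.imread('pics/s4.png'),cv2.COLOR_BGR2HSV);m=(h[...,0]>20)&(h[...,0]<32)&(h[...,1]>150);m[:130]=0;m[155:]=0;m[:,:310]=0;m[:,325:]=0
ys,xs=np.nonzero(m);c=(xs.mean(),ys.mean());print("band",c,len(xs),"predicted",proj("side",(p[0],p[1],zt+46)),[atz("side",c,z) for z in(zt+44,zt+46,zt+48)])
for r in range(120,170,4): print(r,im[r,308:328].sum(1)//3)
for z in(200,220,234,250,270):print(z,proj("side",(p[0],p[1],z)))
E
```

```text
side s3 240.0 [317.1 171.8] n 36 [559.9 104.8 150. ] exp area 32.375978412572294
top t3 217.0 [295.6 202.7] n 87 [560.3 103.2 150. ] exp area 67.68295986577868
top t0 217.0 [295.6 202.7] n 86 [560.3 103.2 150. ] exp area 67.68295986577868
side s0 240.0 [317.1 171.8] n 36 [559.9 104.8 150. ] exp area 32.375978412572294
band (np.float64(317.1578947368421), np.float64(141.8421052631579)) 19 predicted [317.5 141.4] [array([559.8, 106.4, 232.4]), array([559.8, 102.6, 234.4]), array([559.7,  98.8, 236.4])]
120 [154 153 153 151 106  81  50  50  51  51  52  49  82  95  59 119 144 143
 144 143]
124 [ 73  74  73  69  61  56  61  60  67  69  68  68  68  58  49 119 146 145
 144 145]
128 [152 147 146 144 142 142 144 113  89  93  90  98 146 144 142 142 141 141
 143 142]
132 [149 143 142 140 140 142 144 111  88  92  90  99 146 144 146 144 145 143
 140 140]
136 [148 143 142 142 144 143 144 112  90  93  91  96 145 142 140 142 143 141
 141 141]
140 [145 144 143 144 144 144 147  96  88  92  88  96 147 143 142 142 144 143
 143 143]
144 [149 146 144 144 143 145 147 110  89  90  87 112 148 146 144 144 142 142
 142 142]
148 [146 144 145 144 143 144 147 112  90  90  86 133 182 180 181 182 181 178
 178 162]
152 [139 177 182 179 179 179 181 131  87  91  88 125 167 160 157 152 147 144
 139 135]
156 [186 180 106  98  96  96 114  95  88  92  90  87  93  92  93  91  90  91
  91  91]
160 [ 85  83 159 185 183 183 184 186 193  85  86  88  89  90  89  88  89  90
  90  89]
164 [125 124 125 125 124 128  71  74  76  76  77  76  76  78  76  77  77  77
  78  80]
168 [76 76 74 76 75 75 75 76 76 75 75 76 74 76 76 77 75 76 76 77]
200 [317.5 154.1]
220 [317.5 146.8]
234 [317.5 141.6]
250 [317.6 135.5]
270 [317.6 127.7]
```

Emit:
step_arm --commands "0.2 0 0.1 0.8 0 0 0;0.2 0 0.1 1.6 0 0 0;0.2 0 0.1 2.4 0 0 0;0.2 0 0.1 3 0 0 0;0.2 0 0.1 3 0 0 0;0.2 0 0.1 3 0 0 0"

```text
time_s: 14.25
eef_pos: [560.7, 102.8, 274.9]
ee_rot: [0.0, 0.999, -0.044, -0.0]
force: [0.4, -0.0, -0.7]
grip_width: 0.29
grip_force: 39.6
```

```bash
python3 - <<'E'
from h import *
np.set_printoptions(precision=1,suppress=True)
b=snap("side","s5");a=snap("top","t5")
s=sense();p=s["eef_pos"];print(p,s["force"])
print("tip pred",proj("side",(559.9,p[1],p[2]-116.8)),"hole",proj("side",(560,103.8,150)))
cv2.imwrite('pics/v8.png',np.hstack([cv2.resize(b[140:190,295:340][:,:,::-1],(450,500),interpolation=cv2.INTER_NEAREST),cv2.resize(a[185:220,275:310][:,:,::-1],(350,500),interpolation=cv2.INTER_NEAREST)]))
E
```

```text
[561.  102.8 275.7] [-0.7 -0.5 -1.8]
tip pred [317.1 169.1] hole [317.1 172. ]
```

View pics/v8.png

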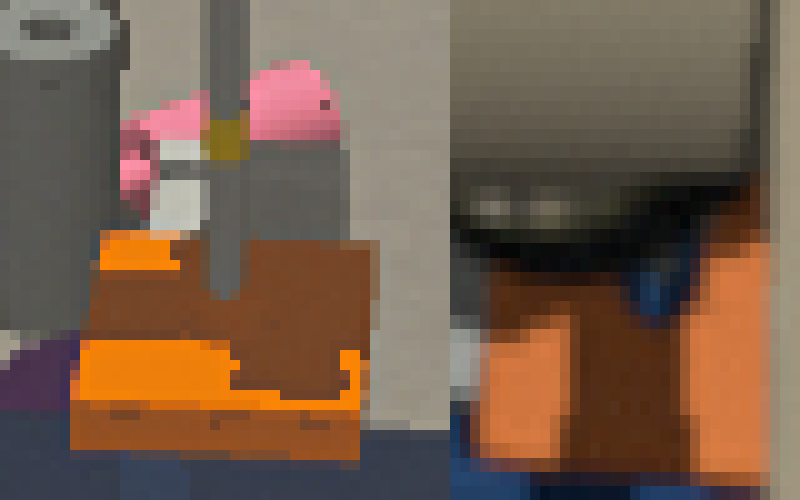

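```bash
python3 - <<'E'
from h import *
np.set_printoptions(precision=2,suppress=True)
A0=Rm(np.array([0,0.99364,0.11260,0])); q=sense()
y0=np.arctan2(0.2238,0.9746)  # tool x yaw at start
def Rt(a): return np.array([[np.cos(a),np.sin(a),0],[np.sin(a),-np.cos(a),0],[0,0,-1.]])
p=np.array([117.526,-511.682,248.294]);p=p+Rt(y0)@np.array([482,-231.5,98]);a=y0-0.313
seq=[([0,0,71],(536.3,-177,81.3)),([0,-102,-160],(544.8,-79.4,243.3)),([0,-11,-6],(545.8,-67.3,248.6)),([0,113,90],(533.8,-177.6,153.6)),([-240,-80,-120],(303,-77.5,275.6)),([164,-446,0],(505.6,351.7,275.1)),([3.8,-2.1,150],(510,354.3,126.8)),([0,0,-180],(509.2,354.1,304.6)),([73,245,0],(560.7,104.9,305.2)),([0,1,30],(560.8,102.8,275.3))]
print(p,(535.2,-178.6,150.7))
for d,m in seq: p=p+Rt(a)@np.array(d,float);print(p,np.array(m)-p)
im=cv2.imread('pics/s5.png');
for r in range(164,184):print(r,im[r,304:334,2])
E
```

```text
[ 535.49 -178.18  150.29] (535.2, -178.6, 150.7)
[ 535.49 -178.18   79.29] [0.81 1.18 2.01]
[544.38 -76.57 239.29] [ 0.42 -2.83  4.01]
[545.34 -65.61 245.29] [ 0.46 -1.69  3.31]
[ 535.49 -178.18  155.29] [-1.69  0.58 -1.69]
[303.37 -77.56 275.29] [-0.37  0.06  0.31]
[505.63 352.44 275.29] [-0.03 -0.74 -0.19]
[509.6  354.2  125.29] [0.4  0.1  1.51]
[509.6  354.2  305.29] [-0.4  -0.1  -0.69]
[560.96 103.77 305.29] [-0.26  1.13 -0.09]
[560.88 102.78 275.29] [-0.08  0.02  0.01]
164 [ 68 217 245 241 240 240 240 245 123 116 116 101  94  95  94 101 119 119
 119 118 119 119 118 112 112 127 128 128 136 153]
165 [ 64 251 243 240 239 239 241 246 108 112 118 101  93  95  94 103 120 119
 120 119 119 119 119 118 119 120 118 117 134 151]
166 [115 255 248 247 246 246 247 250 254 119 118 103  94  95  92 100 119 119
 118 118 119 118 118 117 119 117 117 117 134 151]
167 [ 95 135 131 130 129 130 130 131 135 115 120 103  94  95  92 101 119 118
 117 119 117 119 118 118 118 118 117 118 131 152]
168 [108 116 115 115 115 113 115 115 115 118 118 101  93  95  92 108 119 118
 117 118 118 118 118 118 118 118 118
[... 1218 characters left out ...]
106 105 107 108
 109 113 115 116 116 116 111 102 250 152 148 151]
179 [243 243 243 244 243 242 241 241 240 240 240 240 240 242 243 245 246 246
 249 111 109 109 110 108 104 246 249 168 150 152]
180 [181 181 164 164 164 180 210 208 208 208 208 230 231 231 232 232 232 247
 249 248 251 251 251 250 248 249 250 131 155 154]
181 [146 146 119 119 118 144 147 146 147 146 146 150 128 127 127 127 150 154
 154 156 157 135 167 167 166 164 186 138 157 157]
182 [144 146 144 145 144 145 144 145 143 145 144 145 116 143 143 142 144 143
 143 143 143 116 121 119 145 144 149 114 133 132]
183 [147 146 148 146 146 147 146 147 147 145 146 147 145 146 146 146 147 146
 145 145 145 144 145 143 146 147 151  67  60  62]
```

Emit:
step_arm --commands "0.2 0 -0.07 0 0 0 0;0.2 0 -0.07 0 0 0 0;0.2 0 -0.07 0.5 0 0 0;0.2 0 -0.07 1 0 0 0;0.2 0 -0.07 1.5 0 0 0;0.2 0 -0.07 2 0 0 0;0.2 0 -0.07 2.6 0 0 0;0.2 0 -0.07 3.2 0 0 0;0.2 0 -0.07 3.8 0 0 0;0.2 0 -0.07 4.4 0 0 0;0.2 0 -0.07 5 0 0 0;0.2 0 -0.07 5.4 0 0 0;0.2 0 -0.07 5.5 0 0 0;0.2 0 -0.07 5.5 0 0 0;0.2 0 -0.07 5.5 0 0 0;0.2 0 -0.07 5.5 0 0 0"

```text
time_s: 15.68
eef_pos: [561.0, 103.5, 220.7]
ee_rot: [-0.0, 0.999, -0.044, 0.0]
force: [-0.5, 0.0, -1.2]
grip_width: 0.293
grip_force: 39.6
```

```bash
python3 - <<'E'
from h import *
np.set_printoptions(precision=1,suppress=True)
b=snap("side","s6");a=snap("top","t6")
s=sense();p=s["eef_pos"];print(p,s["force"],s["time_s"],s["grip_force"])
for z in(144,150,156):print(z,proj("side",(559.9,103.5,z)))
print("hole edges",proj("side",(560,92.5,150)),proj("side",(560,114.5,150)))
for r in range(158,176):print(r,b[r,310:326,0],b[r,310:326,2])
cv2.imwrite('pics/v9.png',cv2.resize(b[140:190,295:340][:,:,::-1],(540,600),interpolation=cv2.INTER_NEAREST))
E
```

```text
[561.  103.5 220.6] [-0.9  0.2 -1.8] 15.7833 39.61591958999634
144 [317.1 174.1]
150 [317.1 172. ]
156 [317.1 170. ]
hole edges [317.2 174.4] [317.1 169.7]
158 [159 189 194 199  78  55  48  50  49  48  67  66  94  93  94  95] [128 180 181 188  75  54  46  48  47  46  63  63  86  86  87  89]
159 [177 191 193 200  87  89  95  96  97  91  92  93  92  93  93  92] [155 181 181 187  81  81  88  89  89  83  85  85  85  85  85  85]
160 [171 190 190 198  90  89  94  98  97  92  92  92  91  92  92  92] [152 179 178 185  81  80  88  91  90  84  85  85  84  84  84  85]
161 [191 189 191 199  87  89  95  97  96  91  92  91  94  93  92  91] [182 180 180 187  80  82  87  90  90  84  85  85  86  85  85  85]
162 [190 191 193 201  88  88  94  96  94  91  92  91  91  90  91  92] [189 186 186 191  84  81  88  89  88  85  86  86  84  83  84  84]
163 [227 152 157 110 103  95  94  97  95  90  98  88  90  89  91  89] [113 111 111  76  60  69  88  90  90  86  73  88  88  89  89  87]
164 [247 115 117 116 119 110  92  96  96  96 119 119 119 119 118 118] [ 0 45 44 34 38 44 88 90 90 73 38 44 42 42 42 42]
165 [248
[... 611 characters left out ...]
9 120 124 101  92  91 112 124 122 118 118 118 117] [39 39 39 38 36 33 80 94 93 48 36 39 39 39 40 38]
171 [117 118 118 117 117 118 128 130 129 122 120 117 118 117 118 118] [37 37 39 38 38 35 36 39 39 34 37 38 38 37 40 41]
172 [117 118 117 111 117 118 129 132 131 123 120 115 111 117 119 119] [38 39 39 39 39 38 33 30 29 34 39 39 39 40 40 40]
173 [115 115 116 112 115 117 128 131 130 124 121 117 117 118 119 118] [37 39 39 39 38 38 33 29 32 36 40 40 40 40 40 39]
174 [107 107 107 107 110 114 124 125 123 121 118 118 118 118 118 117] [42 38 41 42 40 38 37 38 34 39 39 38 39 37 40 36]
175 [244 244 244 246 251 116 116 119 117 118 117 117 118 118 117 118] [ 8  8  8  7  6 39 39 39 39 39 38 38 37 38 38 40]
```

View pics/v9.png

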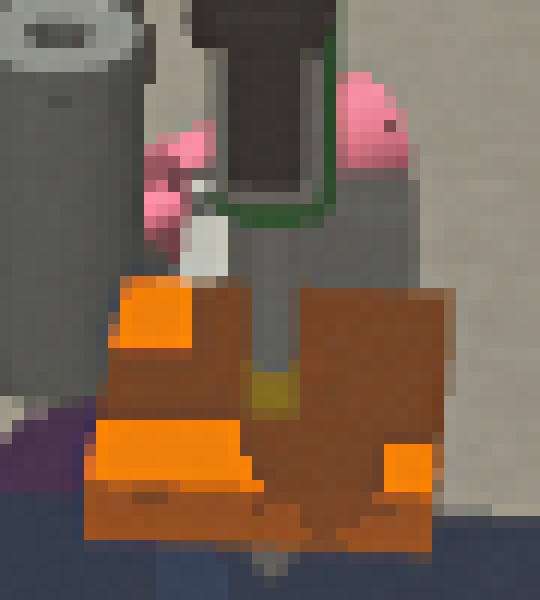

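The band sits at the plate's top: its upper edge is at row 170.5 and its lower half is hidden in the hole. The rod is centred on the hole (columns 317.3 and 317.5), the tip shows below the plate, and there's no contact force, so I'm handing in.

```bash
python3 -c "
from rig import *
print(finish_job())"
```

```text
the job is handed in; nothing more can be done
None
```

The job is handed in, with no verdict returned: all four clips are in the bin, the tray is back down, and the green probe is held still in the guide hole with its yellow band level with the plate's top and no contact force felt; the boots and screwdriver were left alone, but the loose pink, purple and larger green decoy probes fell over along the way.

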